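# Lock the jar press down on a jam jar

### The arm

A 6-joint arm with a two-finger parallel gripper is mounted at the origin on a cart in front of the work surface, level with it; the furniture and walls round the work are solid. World frame = base frame: x ahead of the robot, y to its left, z up, the work surface at z = 0. Lengths are in m, angles in rad, forces in N, time in s.
With the tool pointing down it reaches from about 0.35 to 0.775 m from the base axis. Payload 7.3 kg.
Tool frame: the origin (TCP) lies on the centre line of the jaws, within the pads' length; the fingertips stand 17 mm ahead of it and the grasp point (between the pads) lies 2 mm behind it (robot.tcp_to_tips is the distance from the TCP to the fingertips, in m); z points along the fingers, y is the line along which they close (so a half turn about z gives the same grasp; the last joint's range is limited). The gripper opens to 92 mm and grips with 3 to 60 N. Pads are 19 mm wide; open, the fingers measure 130 mm over their backs; the gripper's body (75 mm by 190 mm) begins 47 mm behind the grasp point.
Start: joints at [1.053, 0.342, 1.524, -0, 1.275, -0.146], TCP at [0.191, 0.489, 0.244] pointing down, gripper open.
Joint ranges: [-2.53, 2.53], [-0.77, 2.02], [0.04, 2.7], [-1, 4.14], [0.28, 2.66], [-3.11, 3.11]. Speed limits (rad/s): [2.57, 2.57, 3.14, 3.14, 3.14, 3.14].

### API

Orientations are given as [roll, pitch, yaw] about the fixed x, y, z axes, in that order (R = Rz(yaw) Ry(pitch) Rx(roll)).
In Python, from cell import robot gives the robot as it stands. The module is installed in compiled form; this text tells all that it offers.
- The arm moves only by the tool carry_out, never from a script. Its argument "commands" is a list of rows, each a list of 3 entries, a list of its own where there are three numbers: the shift along the tool's x, y, z in m, then the turn about the tool's z in rad, then the opening, from 0 (shut) to 1 (fully open). In form: [[[dx, dy, dz], yaw, claw], ...]. A call has 1 to 20 rows; each row shifts and turns the commanded pose from where the row before left it, along the tool's axes as they then stand; what a row does not reach is not made up. A row lasts 1/8 s, in which the tool goes at most 62.5 mm and 10.7 degrees, less where a joint would pass 70% of its speed; a pose out of reach is approached as far as the arm can. A call is refused whole if a number of a shift passes 0.0625 or a number of a turn 0.188, either way. A call with a gripper value outside its range is refused whole. The fingers move at their own pace and stop on an object; "newtons" is the grip in N (left out, the last holds). Time passes only in rows, so rows that do not move let the fingers close. It gives the time, the measured TCP pose, the force, the opening and the grip force at its end, in the units of the state.
- robot.observe(): the state, without advancing time (a new reading comes with each control period).
- robot.read_camera(name): name is "scene" or "top" or "wrist"; returns a dict with "pixels" (384x512x3 uint8, red, green, blue), "fx", "fy", "cx", "cy" (pixels), "k1" (the pictures are not rectified: a ray, as slopes to the right and down, at radius r is drawn at 1 + k1 r^2 times it, then the intrinsics apply), "view" (4x4, takes a point from world to camera coordinates); the wrist camera has in their place "T_tool_cam" (4x4, takes a point from camera to tool coordinates, whose origin is the TCP and whose axes are the flange's). Camera axes: x right, y up, looking along -z (the intrinsics and any distortion apply to the point x, -y, -z); pixel columns grow to the right and rows downward; lengths in m; the calibration is good to about 2 mm. A picture is of the moment at which its call begins: read the wrist's pose just before it. There is no depth.
- robot.hand_in(): hands the job in; it is judged then, once.
Trained networks look in a picture, given as the dict that the camera call returned (one of the last four; its "shot" number tells which), for a name from the list of things; names that differ only in an ending like _2 or _b are one class to them, and where a whole thing is asked for, a point or a joint stands for the part that bears it (a point fixed in the world has none). Each returns a list of dicts, best first, with "p" (0 to 1); they miss things now and then, are a little off and sometimes report something else, mostly with a low value. They report only what shows in the picture. A call takes as long as a camera call. They do not tell look-alikes from the thing itself.
- robot.find_in(picture, name): "at" ([column, row] in pixels, amid what is visible of it).
- robot.tip_of(picture, name): "at" ([column, row] in pixels: a listed point, or the origin of a listed thing).
The state is a dict: "time": time; "qpos": joint angles; "qvel": joint speeds; "joint_efforts": joint torques, N m; "tool_pos": TCP position; "tool_rot": TCP orientation; "contact_force": force on the tool from outside, world axes, zero at the start; "torque": the same for the moment, N m; "opening": finger opening in m; "grip_force": force on a finger pad.
Only numpy, scipy, OpenCV 4.12 (cv2) and the standard library are available. Lean on these libraries where they do the work, as an engineer would, in place of code of your own. Each camera call takes 0.05 s, during which the arm holds its last target. There are 200 camera calls.

### The job

The jam jar standing in the little bench press has to stand with its lid held down while the jam sets. Swing the press arm round over the jar until it meets its stop, push the black knob down until the rubber foot bears on the lid with a light hand pressure (about a kilogram at the knob, never more than 1.2 on the jar itself), and while still bearing down turn the knob clockwise as far as it goes, so that the foot stays locked on the lid when you let go. Leave the jar in its seat and the other things on the worktop where they are.

Things in the scene. Friction and masses are not known exactly. Their poses are not given: they have to be found in the camera images.
- press: the bench press: a light wooden base board 205 x 116 mm, 22 mm high with its rubber feet; origin under the centre of the base on the worktop; its x axis runs along the base from the jar to the steel column, z up. The column (20 mm thick, top at 210 mm) stands at x = +62 mm, y = 0; the jar's seat is at x = -53 mm, y = 0. The base does not move.
- swing_pivot (a point): point on the column's axis at half the height of the arm (180 mm above the worktop), turning with the arm: its -x axis points along the arm to the plunger, whose upright axis is 115 mm from the column's axis. When the knob is at 0 its grip bar lies along the arm. The arm is 20 mm wide, 24 mm high, with a 38 mm round boss at the plunger (top of the boss 200 mm above the worktop).
- press_arm (a joint): angle of the swing arm about the upright column (rad): 0 = against its stop, with the plunger straight over the middle of the jar's seat; negative = swung aside (clockwise seen from above), so it must be turned counter-clockwise to 0. It stays where it is left; friction about 0.25 N m.
- knob_grip (a point): the knob on top of the plunger: middle of its raised grip bar. The bar is 50 mm long (along this point's x axis), 14 mm thick (y) and 26 mm high, standing on a black disc 54 mm across and 7 mm thick; this point is 13 mm below the bar's top and 12 mm above the disc's upper face. With the plunger up it is 255 mm above the worktop. It moves with the plunger and turns with the knob.
- press_knob (a joint): angle of the knob (rad) in the arm, growing clockwise from above: below 0.3 the plunger slides freely, from about 0.4 an eccentric clamps it more and more, 1.2 and over = locked, 1.45 = its stop. It stays where it is left; as the clamp takes the load on letting go, the plunger springs back a few tenths of a mm. It takes up to 0.25 N m, which also pushes the arm off its stop unless the knob is held in place.
- press_quill: the upright plunger that slides in the arm's boss, with its knob and foot; origin on its axis, 75 mm below the grip bar's middle (180 mm above the worktop when up); it can go down 36 mm. A spring lifts it with about 3 N at the top, rising 0.8 N per cm, unless locked.
- plunger_end (a point): lower end of the plunger's rod, from which the foot hangs on a fine-adjustment screw. The foot is a rubber disc 36 mm across that gives about 1 mm for 7 N. How far the screw is out varies and is not measured: with the plunger up, the foot's lower face is 10 to 28 mm below this point and meets the lid after 6 to 24 mm of travel. The screw does not turn by itself.
- jar: the jam jar in the press's seat, 62 mm across and 99 mm high with its metal lid (57 mm across); origin at the centre of its underside, z up. A steel ring 9 mm high, 68 mm inside, surrounds its foot.
- jar_lid (a point): centre of the top of the lid of the jar in the press, 124 mm above the worktop; the foot bears on it.
- jar_seat (a point): middle of the cork pad of the seat, on which the jar stands (25 mm above the worktop); fixed to the base.
- next_jar: a second jam jar of the same kind, waiting on the worktop; leave alone; origin under its centre.
- lemon: a lemon, 83 x 58 x 58 mm; leave alone; origin under its centre.
- spice_a: a spice jar, 45 mm across, 106 mm high; leave alone; origin under its centre.
- spoon: a teaspoon, 139 mm long, lying on the worktop; leave alone; origin under its centre.
Things that resemble listed ones, but are neither listed nor needed, are in the scene too. What is shaped like the jar but pink or turquoise is not meant.

How it is judged:
On the way, in this order (a step that is already met when the one before it is completed fails the run):
1. the arm is swung over the jar, against its stop (value of joint press_arm above -0.05 rad), for 0.2 s.
2. the foot is pressed down on the lid (contact force between press_quill and jar above 1 N and value of joint press_arm above -0.05 rad), for 0.2 s.
3. the knob is turned to the locked position while the foot bears on the lid (value of joint press_knob above 1.2 rad and contact force between press_quill and jar above 1 N), for 0.2 s.
At the end, for the whole second after the job is handed in: the arm is within 0.05 rad of its stop over the jar, the knob is turned to at least 1.2 rad (locked), and with nobody holding it the foot still bears on the lid with more than 0.5 N and does not move; the jar stands upright (within 0.05 rad) and at rest in its seat, within 5 mm of the middle (value of joint press_arm above -0.05 rad and value of joint press_knob above 1.2 rad and contact force between press_quill and jar above 0.5 N and horizontal distance between jar and jar_seat below 0.005 m and angle between jar's own z axis and vertical below 0.05 rad and linear speed of jar below 0.01 m/s and linear speed of press_quill below 0.003 m/s); the robot touches nothing.
It fails at once if the foot presses on the jar with more than 12 N (contact force between press_quill and jar above 12 N).
It fails at once if the robot touches the jar with more than 3 N (contact force between any of the fingers, the arm and jar above 3 N).
It fails at once if another thing on the worktop is moved by more than 2 cm (distance of any of next_jar, lemon, spice_a, spoon from where it was at the start of the episode above 0.02 m).
It also fails if it takes over 48 s, if anything falls off the work surface, if the arm or the gripper's body presses on something with over 40 N, if the wrist force passes 120 N, or if a joint passes its speed limit or range.

## Working session

There is one attempt and no reset: what is moved stays moved. The work goes in short steps, Python scripts to look and compute and a tool call to move; the robot and the scene stay as the last step left them, time stands still between calls to the robot, and variables do not carry over. Pictures are saved under pics/ and viewed, at most 10 in all, crops included, and the job is handed in when it is done.

Besides the shell and the picture viewer there is one more tool, called after "Emit:" by a JSON object that holds its "method" and its "body". carry_out: Moves the arm, as the interface text tells. Its arguments: {"type":"object","properties":{"commands":{"type":"array"},"newtons":{"type":"number"}},"required":["commands"]}

```bash
mkdir -p pics
cat > h.py <<'E'
import numpy as np, cv2
from cell import robot
from scipy.spatial.transform import Rotation as R
def save(p,n): cv2.imwrite('pics/'+n,cv2.cvtColor(p['pixels'],cv2.COLOR_RGB2BGR))
def camT(p,st=None):
    if 'view' in p: return np.linalg.inv(np.array(p['view']))
    T=np.eye(4); T[:3,:3]=R.from_euler('xyz',st['tool_rot']).as_matrix(); T[:3,3]=st['tool_pos']
    return T@np.array(p['T_tool_cam'])
def ray(p,uv,T):
    d=np.array([(uv[0]-p['cx'])/p['fx'],(uv[1]-p['cy'])/p['fy']]); s=d.copy()
    for _ in range(30): s=d/(1+p['k1']*(s@s))
    v=T[:3,:3]@np.array([s[0],-s[1],-1]); return T[:3,3],v/np.linalg.norm(v)
def atz(p,uv,z,T):
    o,v=ray(p,uv,T); return o+v*(z-o[2])/v[2]
def proj(p,P,T):
    c=np.linalg.inv(T)@np.append(P,1); s=np.array([c[0],-c[1]])/-c[2]; s=s*(1+p['k1']*(s@s))
    return np.array([p['cx']+p['fx']*s[0],p['cy']+p['fy']*s[1]])
def tri(rs):
    A=sum(np.eye(3)-np.outer(v,v) for o,v in rs); b=sum((np.eye(3)-np.outer(v,v))@o for o,v in rs)
    return np.linalg.solve(A,b)
E
cat > a.py <<'E'
from h import *
st=robot.observe(); print(st)
Z={'knob_grip':.255,'swing_pivot':.18,'jar_lid':.124,'press':0,'jar':.025,'next_jar':0,'lemon':0,'spice_a':0,'spoon':0,'plunger_end':None}
for n in ('top','scene','wrist'):
    p=robot.read_camera(n); save(p,n+'0.png'); T=camT(p,st)
    print(n,T[:3,3].round(3))
    for k,z in Z.items():
        for d in robot.tip_of(p,k)[:3]:
            print(' ',k,round(d['p'],2),np.round(d['at'],1),atz(p,d['at'],z,T).round(3) if z is not None else '')
a=cv2.imread('pics/top0.png');b=cv2.imread('pics/scene0.png')
cv2.imwrite('pics/both.png',cv2.resize(np.vstack([a,b]),None,fx=.78,fy=.78))
E
python3 a.py
```

```text
{'time': 0.0, 'qpos': array([ 1.05300126e+00,  3.42700427e-01,  1.52502684e+00, -3.07084424e-05,
        1.27540600e+00, -1.46007608e-01]), 'qvel': array([ 0.00102713,  0.0009652 , -0.00068036,  0.00128895,  0.00110577,
       -0.00132455]), 'joint_efforts': array([ 3.09417806e-05, -4.31236517e+01, -2.44215846e+01,  7.18052150e-02,
        5.60767134e-02, -1.30101571e-04]), 'tool_pos': array([0.19051895, 0.48879266, 0.24305309]), 'tool_rot': array([-3.14006416e+00, -1.95091309e-04,  2.76981401e+00]), 'contact_force': array([-1.00340493,  0.25704638, -0.59074306]), 'torque': array([ 0.01465687, -0.06179315, -0.04691317]), 'grip_force': 0.0, 'opening': 0.09163065289299277}
top [0.307 0.128 1.483]
  knob_grip 0.61 [224.1 200.9] [0.483 0.112 0.255]
  swing_pivot 0.86 [196.4 179. ] [0.56  0.195 0.18 ]
  jar_lid 0.8 [271.1 210.3] [ 0.472 -0.037  0.124]
  jar_lid 0.61 [267.8 185.3] [ 0.552 -0.028  0.124]
  jar_lid 0.57 [233.8 184.7] [0.553 0.08  0.124]
  press 0.72 [213.6 190.2] [0.556 0.145 0.   ]
  press 0.15 [233.  192.5] [0.548 0.079 0.   ]
  jar 0.79 [232.2 189.4] [0.555 0.082 0.025]
 
[... 565 characters left out ...]
 0.204 0.18 ]
  jar_lid 0.82 [276.5 214.2] [ 0.428 -0.023  0.124]
  jar_lid 0.82 [265.9 199.9] [ 0.532 -0.025  0.124]
  jar_lid 0.76 [237.4 202.8] [0.548 0.077 0.124]
  press 0.56 [221.4 233.5] [ 0.56   0.137 -0.   ]
  jar 0.79 [264.4 223.4] [ 0.533 -0.02   0.025]
  jar 0.66 [276.  238.2] [ 0.429 -0.024  0.025]
  jar 0.64 [236.5 223.1] [0.57  0.075 0.025]
  next_jar 0.63 [151.2 258.6] [0.497 0.403 0.   ]
  lemon 0.7 [355.5 211.2] [ 0.528 -0.401  0.   ]
  spice_a 0.9 [338.4 207.2] [ 0.578 -0.353  0.   ]
  spice_a 0.44 [231.8 176.4] [ 0.983 -0.04   0.   ]
  spoon 0.41 [180.9 249. ] [0.517 0.297 0.   ]
  plunger_end 0.55 [234.1 206.9] 
  plunger_end 0.26 [235.6 225.6] 
wrist [0.121 0.517 0.385]
```

View pics/both.png

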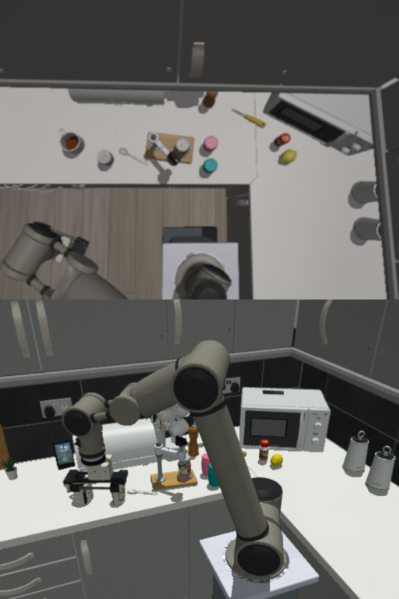

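```bash
python3 -c "
import cv2,numpy as np
a=cv2.imread('pics/top0.png')[150:240,160:300];b=cv2.imread('pics/scene0.png')[150:270,160:300]
cv2.imwrite('pics/crop.png',np.hstack([cv2.resize(a,None,fx=2.8,fy=2.8,interpolation=2),cv2.resize(np.vstack([b]),None,fx=2.8,fy=2.8,interpolation=2)[:252]]))
cv2.imwrite('pics/crop.png',np.vstack([cv2.resize(a,(420,270),interpolation=2),cv2.resize(b[:110],(420,330),interpolation=2)]))
"
```

```text
(no output)
```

View pics/crop.png

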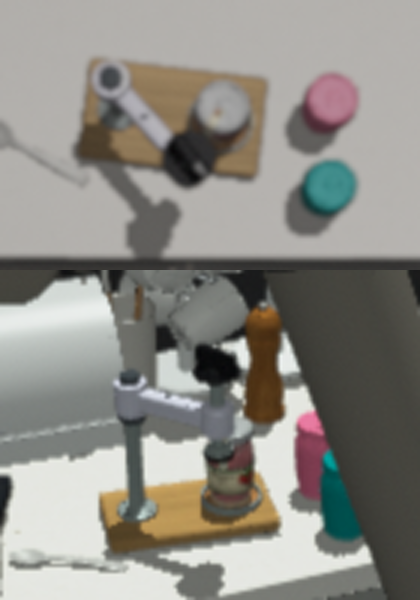

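Lids that could be taken for the jar's, top view: the grey one on the wooden base (234,185), pink (268,185), turquoise (271,210), and the waiting jar (137,204). The crop confirms the grey lid on the press base. The arm is swung aside towards the robot, with the black knob at (224,201).

```bash
cat > b.py <<'E'
from h import *
st=robot.observe()
acc={}
for n in ('top','scene'):
    p=robot.read_camera(n); T=camT(p)
    for k,c in dict(knob_grip=dict(top=(224,201),scene=(233,176)),swing_pivot=dict(top=(196,179),scene=(202,196)),jar_lid=dict(top=(234,185),scene=(237,203))).items():
        for d in robot.tip_of(p,k):
            if np.hypot(*(np.array(d['at'])-c[n]))<7: acc.setdefault(k,[]).append(ray(p,d['at'],T)); break
for k,r in acc.items():
    P=tri(r); print(k,len(r),P.round(4),[ (o+v*({'knob_grip':.255,'swing_pivot':.18,'jar_lid':.124}[k]-o[2])/v[2]).round(4) for o,v in r])
E
python3 b.py
```

```text
knob_grip 2 [0.4897 0.1134 0.2583] [array([0.4886, 0.1084, 0.255 ]), array([0.4979, 0.1164, 0.255 ])]
swing_pivot 2 [0.5707 0.1943 0.164 ] [array([0.5652, 0.186 , 0.18  ]), array([0.5461, 0.2079, 0.18  ])]
jar_lid 2 [0.5426 0.0777 0.1337] [array([0.5443, 0.0772, 0.124 ]), array([0.5587, 0.0726, 0.124 ])]
```

Emit:
{"method": "carry_out", "body": {"commands": [[[0, 0, -0.04], 0.15, 1], [[0, 0, -0.05], 0.15, 1], [[0, 0, -0.05], 0.15, 1], [[0, 0, -0.04], 0, 1]]}}

```text
time: 2.55
tool_pos: [0.1907, 0.4891, 0.426]
tool_rot: [3.14, -0.001, 2.318]
contact_force: [0.4, 0.7, -1.0]
opening: 0.0918
grip_force: 0.0
```

Emit:
{"method": "carry_out", "body": {"commands": [[[-0.04, -0.006, 0], 0, 1], [[-0.054, -0.0075, 0], 0, 1], [[-0.056, -0.0075, 0], 0, 1], [[-0.056, -0.0075, 0], 0, 1], [[-0.056, -0.0075, 0], 0, 1], [[-0.056, -0.0075, 0], 0, 1], [[-0.056, -0.0075, 0], 0, 1], [[-0.056, -0.0075, 0], 0, 1], [[-0.054, -0.0075, 0], 0, 1], [[0, 0, 0], 0.158, 1], [[0, 0, 0], 0.158, 1], [[0, 0, 0], 0.158, 1], [[0, 0, 0], 0.158, 1], [[0, 0, 0], 0.158, 1], [[0, 0, 0], 0.158, 1], [[0, 0, 0], 0.158, 1], [[0, 0, 0], 0.158, 1], [[0, 0, 0], 0.158, 1], [[0, 0, 0], 0, 1]]}}

```text
time: 4.92
tool_pos: [0.4719, 0.0897, 0.4237]
tool_rot: [-3.142, -0.0, 0.899]
contact_force: [0.3, -1.0, 1.1]
opening: 0.0916
grip_force: 0.0
```

```bash
cat > c.py <<'E'
from h import *
import sys
st=robot.observe(); p=robot.read_camera('wrist'); T=camT(p,st); save(p,sys.argv[1])
print(st['time'],st['tool_pos'].round(4),st['tool_rot'].round(3),st['contact_force'].round(2),'cam',T[:3,3].round(3))
Z={'knob_grip':.255,'swing_pivot':.18,'jar_lid':.124}
for k,z in Z.items():
    for d in robot.tip_of(p,k)[:2]: print(k,round(d['p'],2),np.round(d['at'],1),atz(p,d['at'],z,T).round(4))
E
python3 c.py w1.png
```

```text
4.925 [0.4719 0.0897 0.4237] [-3.142 -0.     0.899] [ 0.29 -1.02  1.06] cam [0.52  0.149 0.566]
knob_grip 0.89 [244.9 151.3] [0.4838 0.1196 0.255 ]
jar_lid 0.91 [301.4 214.6] [ 0.4754 -0.0237  0.124 ]
jar_lid 0.66 [303.6 130. ] [0.5536 0.0787 0.124 ]
```

View pics/w1.png

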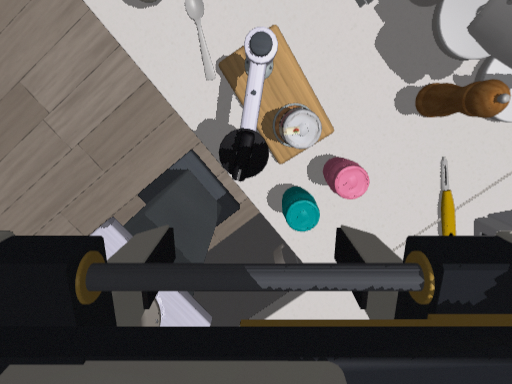

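The wrist view shows the press clearly: column cap at (261,43), knob disc around (244,152), lid at (300,129). Pink and turquoise jars are well clear of the motion.

```bash
cat > d.py <<'E'
from h import *
im=cv2.imread('pics/w1.png')[20:190,200:340]
im=np.clip(im.astype(float)**0.6*255**.4,0,255).astype(np.uint8)
cv2.imwrite('pics/w1c.png',cv2.resize(im,None,fx=3.5,fy=3.5,interpolation=2))
st=robot.observe(); p=robot.read_camera('wrist'); T=camT(p,st)
for n,uv,z in [('col',(261,43),.212),('lid',(300,129),.124),('knob',(244.9,151.3),.255)]: print(n,atz(p,uv,z,T).round(4))
E
python3 d.py
```

```text
col [0.5646 0.1947 0.212 ]
lid [0.5504 0.0831 0.124 ]
knob [0.4838 0.1196 0.255 ]
```

View pics/w1c.png

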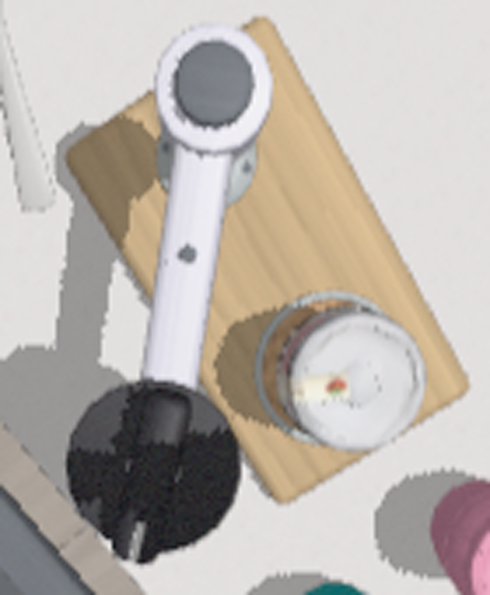

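```bash
cat > e.py <<'E'
from h import *
st=robot.observe(); p=robot.read_camera('wrist'); T=camT(p,st)
f=lambda c,z:atz(p,(c[0]/3.5+200-.4,c[1]/3.5+20-.4),z,T)[:2]
col=f((213,84),.212); disc=f((155,465),.243); lid=f((357,379),.124)
b1=f((168,393),.268); b2=f((134,553),.268)
print('col',col,'disc',disc,'lid',lid,'bar mid',(b1+b2)/2,'len',np.hypot(*(b1-b2)))
ang=lambda v:np.degrees(np.arctan2(v[1],v[0]))
print('bar',ang(b1-b2),'arm',ang(col-disc),np.hypot(*(col-disc)),'base',ang(col-lid),np.hypot(*(col-lid)))
for uv in [((185,150),(150,380),(232,150),(200,390))]:
  q=[f(c,.192) for c in uv[0]]; print('arm edges',ang(q[0]-q[1]),ang(q[2]-q[3]))
E
python3 e.py
```

```text
col [0.56388528 0.19458025] disc [0.48077323 0.11823914] lid [0.55313641 0.0829183 ] bar mid [0.48111748 0.11927217] len 0.0464665212957607
bar 39.03926286797857 arm 42.568482451525306 0.11285201729114105 base 84.50150304545849 0.112178119089425Traceback (most recent call last):
  File "e.py", line 10, in <module>
    q=[f(c,.192) for c in uv[0]]; print('arm edges',ang(q[0]-q[1]),ang(q[2]-q[3]))
       ~^^^^^^^^
  File "e.py", line 3, in <lambda>
    f=lambda c,z:atz(p,(c[0]/3.5+200-.4,c[1]/3.5+20-.4),z,T)[:2]
                        ~^^^
TypeError: 'int' object is not subscriptable
```

Emit:
{"method": "carry_out", "body": {"commands": [[[0, 0, 0], 0.18, 1], [[0.0265, -0.016, 0], 0, 1], [[0, 0, 0.04], 0, 1], [[0, 0, 0.04], 0, 1], [[0, 0, 0.02], 0, 1], [[0, 0, 0], 0, 1]]}}

```text
time: 5.98
tool_pos: [0.4807, 0.1192, 0.3225]
tool_rot: [-3.14, 0.003, 0.719]
contact_force: [-0.6, 0.3, 0.2]
opening: 0.0918
grip_force: 0.0
```

```bash
python3 c.py w2.png
```

```text
5.975 [0.4807 0.1192 0.3225] [-3.14e+00  3.00e-03  7.19e-01] [-0.58  0.28  0.2 ] cam [0.539 0.169 0.464]
knob_grip 0.74 [251.7 215.5] [0.4782 0.1194 0.255 ]
swing_pivot 0.78 [248.1  57.4] [0.5642 0.1995 0.18  ]
swing_pivot 0.27 [278.9 112.2] [0.548  0.1485 0.18  ]
jar_lid 0.77 [326.4 150. ] [0.5546 0.0765 0.124 ]
jar_lid 0.69 [338.7 247.3] [ 0.4794 -0.0202  0.124 ]
```

View pics/w2.png

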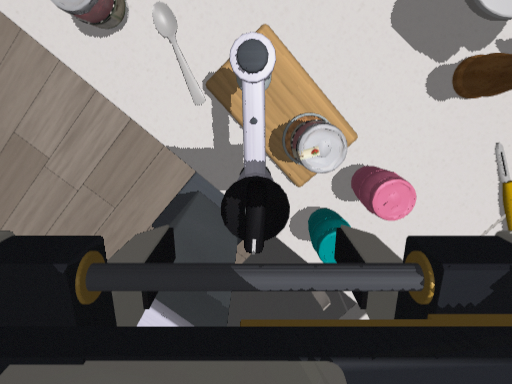

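The bar lies along the tool's x axis, centred between the fingers at (253,215). Descending and gripping.

Emit:
{"method": "carry_out", "body": {"commands": [[[-0.001, 0, 0.02], 0, 1], [[0, 0, 0.02], 0, 1], [[0, 0, 0.018], 0, 1], [[0, 0, 0], 0, 0.5], [[0, 0, 0], 0, 0.25], [[0, 0, 0], 0, 0], [[0, 0, 0], 0, 0], [[0, 0, 0], 0, 0], [[0, 0, 0], 0, 0]], "newtons": 25}}

```text
time: 7.3
tool_pos: [0.4807, 0.1186, 0.2658]
tool_rot: [3.142, -0.0, 0.718]
contact_force: [0.0, 0.2, 0.4]
opening: 0.0362
grip_force: 0.0
```

```bash
cat > s.py <<'E'
from h import *
f=[];t=[]
s=robot.observe()
for k in ('time','tool_pos','tool_rot','contact_force','torque','opening','grip_force','qpos'): print(k,np.round(s[k],4))
E
python3 s.py
```

```text
time 7.3
tool_pos [0.4807 0.1186 0.2658]
tool_rot [ 3.1415e+00 -2.0000e-04  7.1780e-01]
contact_force [0.011  0.2103 0.3802]
torque [-0.1023  0.0784 -0.0153]
opening 0.0362
grip_force 0.0
qpos [8.6900e-02 2.6950e-01 1.5654e+00 1.0000e-04 1.3066e+00 9.3990e-01]
```

Emit:
{"method": "carry_out", "body": {"commands": [[[0, 0, 0.0015], 0, 0], [[0, 0, 0], 0, 0], [[0, 0, 0], 0, 0], [[0, 0, 0], 0, 0], [[0, 0, 0], 0, 0]]}}

```text
time: 7.92
tool_pos: [0.4804, 0.1185, 0.2641]
tool_rot: [-3.141, 0.0, 0.718]
contact_force: [-1.4, -0.3, -1.3]
opening: 0.0136
grip_force: 24.9
```

```bash
python3 s.py
```

```text
time 7.925
tool_pos [0.4804 0.1185 0.2641]
tool_rot [-3.1412e+00  4.0000e-04  7.1780e-01]
contact_force [-1.4489 -0.273  -1.3455]
torque [-0.1553  0.2674  0.0004]
opening 0.0136
grip_force 24.8544
qpos [0.0869 0.2707 1.5685 0.     1.303  0.9398]
```

Emit:
{"method": "carry_out", "body": {"commands": [[[0.0006, 0.0092, 0], -0.08, 0], [[0.0006, 0.0092, 0], -0.08, 0], [[0.0006, 0.0092, 0], -0.08, 0], [[0.0006, 0.0092, 0], -0.08, 0], [[0.0006, 0.0092, 0], -0.08, 0], [[0.0006, 0.0092, 0], -0.08, 0], [[0.0006, 0.0092, 0], -0.08, 0], [[0, 0, 0], 0, 0]]}}

```text
time: 8.93
tool_pos: [0.5357, 0.0852, 0.2641]
tool_rot: [3.14, -0.0, 1.277]
contact_force: [2.6, -0.3, -2.7]
opening: 0.0138
grip_force: 24.9
```

```bash
python3 s.py
```

```text
time 8.925
tool_pos [0.5357 0.0852 0.2641]
tool_rot [ 3.1405e+00 -3.0000e-04  1.2768e+00]
contact_force [ 2.6471 -0.33   -2.7395]
torque [-0.1831 -0.2966 -0.0125]
opening 0.0138
grip_force 24.8571
qpos [ 0.0164  0.3586  1.4419 -0.      1.3399  0.3104]
```

Emit:
{"method": "carry_out", "body": {"commands": [[[0.0004, 0.0057, 0], -0.05, 0], [[0.0004, 0.0057, 0], -0.05, 0], [[0.0003, 0.0034, 0], -0.03, 0], [[0, 0, 0], 0, 0]]}}

```text
time: 9.43
tool_pos: [0.5495, 0.0827, 0.2641]
tool_rot: [-3.141, 0.0, 1.407]
contact_force: [-0.8, -1.1, -0.7]
opening: 0.0139
grip_force: 24.9
```

```bash
python3 s.py
```

```text
time 9.425
tool_pos [0.5495 0.0827 0.2641]
tool_rot [-3.1415e+00  3.0000e-04  1.4067e+00]
contact_force [-0.812  -1.1077 -0.7001]
torque [-0.3363  0.2206  0.0702]
opening 0.0139
grip_force 24.8556
qpos [ 1.1500e-02  3.8420e-01  1.4032e+00 -3.0000e-04  1.3543e+00  1.7570e-01]
```

Emit:
{"method": "carry_out", "body": {"commands": [[[0.0002, 0.0023, 0], -0.02, 0], [[0.0001, 0.0015, 0], -0.01, 0], [[0, 0, 0], 0, 0]]}}

```text
time: 9.8
tool_pos: [0.5521, 0.0824, 0.264]
tool_rot: [-3.138, 0.001, 1.438]
contact_force: [-7.1, -1.6, 2.9]
opening: 0.0138
grip_force: 24.8
```

Emit:
{"method": "carry_out", "body": {"commands": [[[0.0001, 0.0015, 0], -0.01, 0], [[0.0, 0.001, 0], -0.01, 0], [[0, 0, 0], 0, 0]]}}

```text
time: 10.18
tool_pos: [0.5525, 0.0824, 0.2635]
tool_rot: [-3.133, 0.001, 1.458]
contact_force: [-14.9, -1.4, 3.3]
opening: 0.014
grip_force: 24.8
```

The arm is against its stop (-15 N reaction). I'll ease off a little and press down in steps.

Emit:
{"method": "carry_out", "body": {"commands": [[[0, -0.0017, 0], 0, 0], [[0, 0, 0.0025], 0, 0], [[0, 0, 0.0025], 0, 0], [[0, 0, 0], 0, 0], [[0, 0, 0], 0, 0]], "newtons": 35}}

```text
time: 10.8
tool_pos: [0.5522, 0.0824, 0.2591]
tool_rot: [-3.137, 0.001, 1.458]
contact_force: [-10.3, -1.2, 2.8]
opening: 0.0138
grip_force: 34.8
```

```bash
python3 s.py
```

```text
time 10.8
tool_pos [0.5522 0.0824 0.2591]
tool_rot [-3.1367e+00  7.0000e-04  1.4579e+00]
contact_force [-10.3186  -1.2089   2.7511]
torque [-0.3562  1.7777 -0.0101]
opening 0.0138
grip_force 34.8395
qpos [ 1.1000e-02  3.9510e-01  1.4005e+00 -1.0000e-04  1.3510e+00  1.2390e-01]
```

Emit:
{"method": "carry_out", "body": {"commands": [[[0, -0.001, 0.0015], 0, 0], [[0, 0, 0], 0, 0]]}}

```text
time: 11.05
tool_pos: [0.552, 0.0825, 0.2579]
tool_rot: [-3.139, 0.001, 1.458]
contact_force: [-7.6, -1.9, 2.8]
opening: 0.0137
grip_force: 34.8
```

Emit:
{"method": "carry_out", "body": {"commands": [[[0, 0, 0.001], 0, 0], [[0, 0, 0], 0, 0]]}}

```text
time: 11.3
tool_pos: [0.552, 0.0824, 0.257]
tool_rot: [-3.139, 0.001, 1.458]
contact_force: [-6.8, -1.7, 2.6]
opening: 0.0139
grip_force: 34.8
```

Emit:
{"method": "carry_out", "body": {"commands": [[[0, 0, 0.0015], 0, 0], [[0, 0, 0], 0, 0]]}}

```text
time: 11.55
tool_pos: [0.552, 0.0824, 0.2554]
tool_rot: [-3.139, 0.001, 1.458]
contact_force: [-7.9, -1.6, 3.1]
opening: 0.0139
grip_force: 34.8
```

Emit:
{"method": "carry_out", "body": {"commands": [[[0, 0, 0.0015], 0, 0], [[0, 0, 0], 0, 0]]}}

```text
time: 11.8
tool_pos: [0.552, 0.0825, 0.2546]
tool_rot: [-3.14, 0.001, 1.458]
contact_force: [-8.5, -2.4, 7.8]
opening: 0.0137
grip_force: 34.8
```

Emit:
{"method": "carry_out", "body": {"commands": [[[0, 0, 0.0007], 0, 0], [[0, 0, 0], 0, 0], [[0, 0, 0], 0, 0]]}}

```text
time: 12.18
tool_pos: [0.552, 0.0825, 0.2543]
tool_rot: [-3.14, 0.001, 1.458]
contact_force: [-9.4, -1.3, 9.4]
opening: 0.0139
grip_force: 34.8
```

```bash
python3 s.py
```

```text
time 12.175
tool_pos [0.552  0.0825 0.2543]
tool_rot [-3.1402e+00  5.0000e-04  1.4579e+00]
contact_force [-9.4041 -1.3168  9.3505]
torque [-0.4442  1.8146 -0.0913]
opening 0.0139
grip_force 34.8492
qpos [ 1.1200e-02  3.9620e-01  1.4120e+00 -4.0000e-04  1.3348e+00  1.2410e-01]
```

Emit:
{"method": "carry_out", "body": {"commands": [[[0, 0, 0.0004], 0, 0], [[0, 0, 0], 0.08, 0], [[0, 0, 0], 0.08, 0], [[0, 0, 0], 0.08, 0], [[0, 0, 0], 0.08, 0], [[0, 0, 0], 0, 0]]}}

```text
time: 12.92
tool_pos: [0.5526, 0.0823, 0.2543]
tool_rot: [3.141, 0.0, 1.137]
contact_force: [-7.5, -2.5, 9.2]
opening: 0.0136
grip_force: 34.8
```

```bash
python3 s.py
```

```text
time 12.925
tool_pos [0.5526 0.0823 0.2543]
tool_rot [3.1411e+00 5.0000e-04 1.1369e+00]
contact_force [-7.5224 -2.4759  9.2326]
torque [-0.5255  1.5043 -0.0569]
opening 0.0136
grip_force 34.8454
qpos [ 1.100e-02  3.963e-01  1.412e+00 -6.000e-04  1.333e+00  4.450e-01]
```

Emit:
{"method": "carry_out", "body": {"commands": [[[0, 0, 0.0004], 0, 0], [[0, 0, 0], 0.08, 0], [[0, 0, 0], 0.08, 0], [[0, 0, 0], 0.08, 0], [[0, 0, 0], 0.08, 0], [[0, 0, 0], 0.08, 0], [[0, 0, 0], 0, 0]]}}

```text
time: 13.8
tool_pos: [0.5534, 0.0817, 0.2541]
tool_rot: [3.139, -0.0, 0.737]
contact_force: [-5.5, -4.5, 9.3]
opening: 0.0138
grip_force: 35.0
```

```bash
python3 s.py
```

```text
time 13.8
tool_pos [0.5534 0.0817 0.2541]
tool_rot [ 3.1388e+00 -5.0000e-04  7.3680e-01]
contact_force [-5.5157 -4.4588  9.2687]
torque [-1.1011  0.9905 -0.0481]
opening 0.0138
grip_force 35.0098
qpos [ 0.0105  0.3967  1.4119 -0.0018  1.3308  0.845 ]
```

Emit:
{"method": "carry_out", "body": {"commands": [[[0.0004, 0.0017, 0], 0, 0], [[0, 0, 0], 0.08, 0], [[0, 0, 0], 0.08, 0], [[0, 0, 0], 0.08, 0], [[0, 0, 0], 0.08, 0], [[0, 0, 0], 0.08, 0], [[0, 0, 0], 0.08, 0], [[0, 0, 0], 0, 0]], "newtons": 45}}

```text
time: 14.8
tool_pos: [0.5543, 0.0806, 0.2541]
tool_rot: [3.139, -0.0, 0.257]
contact_force: [-8.6, -4.9, 9.5]
opening: 0.0136
grip_force: 45.1
```

```bash
python3 s.py
```

```text
time 14.8
tool_pos [0.5543 0.0806 0.2541]
tool_rot [ 3.1392e+00 -5.0000e-04  2.5680e-01]
contact_force [-8.5618 -4.9284  9.477 ]
torque [-1.3056  1.2974 -0.1148]
opening 0.0136
grip_force 45.1218
qpos [ 0.0088  0.3988  1.4087 -0.0023  1.333   1.3233]
```

Emit:
{"method": "carry_out", "body": {"commands": [[[0, 0.001, 0], 0, 0], [[0, 0, 0], 0.06, 0], [[0, 0, 0], 0.06, 0], [[0, 0, 0], 0.06, 0], [[0, 0, 0], 0.05, 0], [[0, 0, 0], 0, 0], [[0, 0, 0], 0, 0]]}}

```text
time: 15.68
tool_pos: [0.5542, 0.08, 0.2541]
tool_rot: [3.14, -0.0, 0.028]
contact_force: [-8.7, -3.0, 11.1]
opening: 0.0134
grip_force: 45.1
```

```bash
python3 s.py
```

```text
time 15.675
tool_pos [0.5542 0.08   0.2541]
tool_rot [ 3.1399 -0.      0.0281]
contact_force [-8.73   -3.0057 11.0512]
torque [-1.0757  1.731   0.0745]
opening 0.0134
grip_force 45.112
qpos [ 0.0074  0.3989  1.4086 -0.0017  1.3341  1.5505]
```

Emit:
{"method": "carry_out", "body": {"commands": [[[0, 0, 0], 0.06, 0], [[0, 0, 0], 0, 0], [[0, 0, 0], 0, 0]]}}

```text
time: 16.05
tool_pos: [0.5541, 0.08, 0.254]
tool_rot: [3.14, 0.0, -0.031]
contact_force: [-8.4, -4.1, 10.9]
opening: 0.0142
grip_force: 45.6
```

```bash
python3 s.py
```

```text
time 16.05
tool_pos [0.5541 0.08   0.254 ]
tool_rot [ 3.1396  0.     -0.0306]
contact_force [-8.4313 -4.0766 10.8637]
torque [-1.0605  1.7973  0.6874]
opening 0.0142
grip_force 45.5935
qpos [ 0.0076  0.399   1.4086 -0.0021  1.3341  1.6094]
```

Stop reached (0.69 N m). Easing off turn and load, then opening.

Emit:
{"method": "carry_out", "body": {"commands": [[[0, 0.001, 0], -0.05, 0], [[0, 0, -0.001], 0, 0], [[-0.0015, 0, -0.0005], 0, 0], [[0, 0, 0], 0, 0]]}}

```text
time: 16.55
tool_pos: [0.5537, 0.0798, 0.2542]
tool_rot: [-3.141, -0.002, 0.018]
contact_force: [-1.6, 0.8, 2.6]
opening: 0.0136
grip_force: 45.1
```

```bash
python3 s.py
```

```text
time 16.55
tool_pos [0.5537 0.0798 0.2542]
tool_rot [-3.1414e+00 -1.5000e-03  1.8100e-02]
contact_force [-1.641   0.7926  2.6465]
torque [-0.4055  0.5178  0.0874]
opening 0.0136
grip_force 45.0947
qpos [6.0000e-03 3.9690e-01 1.4111e+00 2.0000e-04 1.3320e+00 1.5586e+00]
```

Emit:
{"method": "carry_out", "body": {"commands": [[[0, 0, 0], 0, 0.3], [[0, 0, 0], 0, 0.6], [[0, 0, 0], 0, 0.6], [[0, 0, 0], 0, 0.6], [[0, 0, 0], 0, 0.6], [[0, 0, -0.02], 0, 0.6], [[0, 0, -0.04], 0, 0.6], [[0, 0, -0.04], 0, 0.6], [[-0.03, 0, -0.03], 0, 0.6], [[-0.04, 0, 0], 0, 0.6], [[-0.03, 0, 0], 0, 0.6], [[0, 0, 0], 0, 0.6]]}}

```text
time: 18.05
tool_pos: [0.4521, 0.0779, 0.3847]
tool_rot: [-3.141, -0.002, 0.018]
contact_force: [0.6, -0.8, 0.9]
opening: 0.0549
grip_force: 0.0
```

```bash
python3 c.py w3.png
python3 - <<'E'
from h import *
p=robot.read_camera('scene'); save(p,'s3.png')
a=cv2.imread('pics/w3.png'); b=p['pixels'][130:280,150:320,::-1]
cv2.imwrite('pics/end.png',np.hstack([cv2.resize(a,(460,345)),cv2.resize(b,(340,345),interpolation=2)]))
E
```

```text
18.05 [0.4521 0.0779 0.3847] [-3.141e+00 -2.000e-03  1.800e-02] [ 0.58 -0.77  0.86] cam [0.528 0.08  0.527]
knob_grip 0.96 [254.8  73.7] [0.5539 0.0801 0.255 ]
swing_pivot 0.75 [144.7  65. ] [0.5675 0.1973 0.18  ]
jar_lid 0.68 [346.1  78.1] [ 0.5633 -0.0338  0.124 ]
```

View pics/end.png

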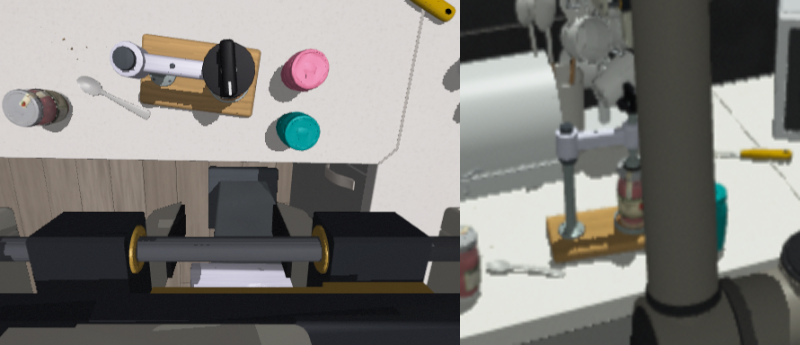

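The arm lies along the base over the jar, the grip bar stands across it (locked), the neighbours are untouched, and the robot is clear. The clamp held when I took the load off (the tool rose only about 0.2 mm).

```bash
python3 -c "
from cell import robot
print(robot.hand_in())"
```

```text
the job is handed in; nothing more can be done
None
```

I swung the press arm to its stop, pressed the foot onto the lid with about 1 kg at the knob, turned the knob to its stop and handed the job in at about 18 s; the hand-in gave no verdict, and the force left on the lid was not measured.

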